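# Seat the fold mirror of a bench photometer and bring the clear filter into its beam

### The job

Make the photometer ready: hold the mirror by its black frame, never by the glass, and gently seat its three ball feet in the three brass grooves of the mount, so that all three bear, it cannot rock, and the glass faces between the lamp house and the detector. Then let go of it and turn the filter wheel by its rim until its white mark is at the very top, and leave it there. Do not shove the other things on the bench.

Things in the scene. Friction and masses are not known exactly. Their poses are not given: they have to be found in the camera images.
- photometer: Open bench photometer, fixed, level. Origin on the bench; x away from the robot at yaw 0, y to the lamp, z up. In mm: grey base plate 15 thick, x -80..170, y -170..220; white lamp house x -50..50, y 150..220, 130 high; detector, a white head on a post, x 98..153, y -112..-68, z 84..124; mirror mount at (0,-90); filter wheel at (0,60) in a grey shroud x -60..60, y 44..76, 62 high.
- mount: Dark steel round table, 92 mm across, on a column, part of the photometer. Origin: centre of its underside, 15 mm above the bench. Its x axis is turned +45 degrees (about z, up) from the photometer's x; the seated mirror's glass faces along it. Three brass V-grooves stand on the table: see seat_a, seat_b, seat_c. Only one way round fits.
- mount_seat (a point): Point on the mount's axis where the mirror's origin lies when it is fully seated: 35.5 mm above the mount's origin, 50.5 mm above the bench.
- seat_a: Brass radial V-groove at (-30,0) mm in the mount's axes; origin under its centre, 30 mm above the mount's origin. 11 mm high, 20 mm long, 15 mm wide at the mouth, walls 55 degrees steep.
- seat_b: The like groove at (20,26) mm in the mount's axes, origin under its centre.
- seat_c: The like groove at (20,-26) mm in the mount's axes, origin under its centre.
- mirror: Loose mirror, 0.2 to 0.36 kg, standing on the bench. Origin: on its axis, level with the bottom of the feet; x out of the glass, z up. Steel ball feet 12 mm across at (-30,0), (20,26), (20,-26) mm; round aluminium plate 76 mm across, z 9..17 mm; upright black frame 14 mm thick (x), 42 mm wide (y), z 17..70 mm. Grip the frame by its two narrow edges, closing along y.
- glass: The mirror's pale silvery glass on the +x face of the frame: 32 mm wide (5 mm in from each edge of the frame), 44 mm high, 2 mm proud; same origin and axes as the mirror. Fingers must not touch it.
- wheel (a joint): Wheel angle (rad) about the photometer's +y; growing moves the wheel's top towards the photometer's +x. Turns endlessly with slight drag, stopping in about 0.2 s. White mark at the top at 0 or 6.28; as it grows from 0 the marks come to the top in the order white, red, orange, yellow, green, blue, white, 60 degrees apart. Starts at 1.7 to 4.6, the white mark down in the shroud.
- wheel_hub (a point): Centre of the filter wheel on its axle, 68 mm above the bench; its z axis points to the white mark. Wheel: black, 104 mm across, 12 mm thick (photometer's y), flat faces to pinch near the rim, coloured marks across the rim, coloured filters on both faces. It stands clear of the shroud above 62 mm (two bearing ears at the hub reach 76 mm); 84 mm free to the lamp house.
- amber_bottle: Bystander: brown bottle, 66 mm across, 150 mm high; origin under its centre.
- sample_jar: Bystander: clear jar, 64 mm across, 85 mm high; origin under its centre.
- dropper: Bystander: small white bottle with red cap, 36 mm across, 90 mm high; origin under its centre.
- beaker: Bystander: open glass cup, 70 mm across, 90 mm high; origin under its centre.
- spare_lens: Bystander: lens in a brass ring lying flat, 52 mm across, 10 mm high; origin under its centre.
- dust_cap: Bystander: black dust cap, 44 mm across, 16 mm high; origin under its centre.
- cuvette_rack: Bystander: blue block 45 x 130 x 30 mm with five cuvettes, 50 mm high in all; origin under its centre.

How it is judged:
By the outcome, as a careful person would: the job done as asked, in the order asked, and still so for the second after the job is handed in, with the robot touching nothing.
It also fails if it takes over 72 s, if anything falls off the work surface, if the arm or the gripper's body presses on something with over 40 N, if the wrist force passes 120 N, or if a joint passes its speed limit or range.

### The arm

A 6-joint arm with a two-finger parallel gripper is mounted at the origin on the work surface. World frame = base frame: x ahead of the robot, y to its left, z up, the work surface at z = 0. Lengths are in m, angles in rad, forces in N, time in s.
With the tool pointing down it reaches from about 0.25 to 0.725 m from the base axis. Payload 4 kg.
Tool frame: the origin (TCP) lies midway between the tips of the shut fingers; the grasp point (between the pads) lies 19 mm behind it; z points along the fingers, y is the direction in which the jaws open and shut (so a half turn about z gives the same grasp; the last joint's range is limited). The gripper opens to 85 mm and grips with 20 to 120 N. Pads are 22 mm wide; open, the fingers measure 114 mm over their backs; the gripper's body (76 mm by 85 mm) begins 54 mm behind the grasp point. The pads swing forward as they close: fully open they stand 13 mm farther back than shut.
Start: joints at [-1.326, 0.241, 0.005, 1.335, 0, 1.571], TCP at [0.121, -0.485, 0.231] pointing down, gripper open.
Joint ranges: [-2.72, 2.72], [-1.05, 1.87], [-1.09, 1.28], [-1.99, 2.15], [-1.42, 1.44], [-3.14, 3.14]. Speed limits (rad/s): [2.79, 2.79, 3.14, 3.14, 3.14, 3.14].

### API

Orientations are given as [roll, pitch, yaw] about the fixed x, y, z axes, in that order (R = Rz(yaw) Ry(pitch) Rx(roll)).
In Python, from plant import move_to, movel, move_joints, move_gripper, dwell, ik, sense, camera, IKError, close_job gives the robot as it stands. The module is installed in compiled form; this text tells all that it offers. Calls block until the motion is done:
- move_to(position, orientation): joint-space move of the TCP to a pose.
- movel(position, orientation=None, vel=0.15): straight line of the TCP; orientation=None keeps the orientation; vel is the mean speed in m/s.
- move_joints(angles): joint-space move.
- move_gripper(opening): finger opening in m; the grip force is fixed at half the most; returns when the fingers have stopped.
- dwell(seconds).
- ik(position, orientation): joint angles nearest the present ones, or None.
- sense(): the state.
- camera(name): name is "scene" or "top" or "wrist"; returns a dict with "frame" (384x512x3 uint8, blue, green, red), "mtx" (3x3 intrinsics, pixels), "cam_to_world" (4x4, takes a point from camera to world coordinates); the wrist camera has in their place "mount" (4x4, takes a point from camera to tool coordinates, whose origin is the TCP and whose axes are the flange's). Camera axes: x right, y down, z forward; pixel columns grow to the right and rows downward; lengths in m; the calibration is good to about 2 mm. A picture is of the moment at which its call begins: read the wrist's pose just before it. There is no depth.
A pose or a line that the arm cannot do raises IKError and nothing moves.
- close_job(): hands the job in, once; it reports no verdict.
The state is a dict: "clock": time; "qpos": joint angles; "dq": joint speeds; "tau": joint torques, N m; "ee_pos": TCP position; "ee_rot": TCP orientation; "ft_force": force on the tool from outside, world axes, zero at the start; "ft_torque": the same for the moment, N m; "opening": finger opening in m.
Only numpy, scipy, OpenCV 4.12 (cv2) and the standard library are available. Lean on these libraries where they do the work, as an engineer would, in place of code of your own. Each camera call takes 0.05 s, during which the arm holds its last target.

## Working session

There is one attempt and no reset: what is moved stays moved. The work goes in short steps, each a Python script; the robot and the scene stay as the last script left them, time stands still between calls to the robot, and variables do not carry over. Pictures are saved under pics/ and viewed, and the job is handed in when it is done.

```bash
mkdir -p pics; ls
python3 - <<'E'
from plant import *
import cv2,numpy as np
np.set_printoptions(precision=4,suppress=True)
s=sense();print(s['clock'],s['ee_pos'],s['ee_rot'],s['opening'])
for n in ["scene","top","wrist"]:
    c=camera(n);cv2.imwrite(f"pics/{n}0.png",c['frame']);print(n,c['mtx'],c.get('cam_to_world',c.get('mount')))
    import pickle;pickle.dump((s,c),open(f"{n}0.pkl","wb"))
E
```

```text
pics
0.0 [ 0.121  -0.4845  0.2304] [-3.1395  0.      0.2448] 0.08528964676161799
scene [[451.1562   0.     253.6048]
 [  0.     451.1562 190.2412]
 [  0.       0.       1.    ]] [[-0.8801  0.3949 -0.2636  0.9308]
 [ 0.4748  0.7342 -0.4853  0.7276]
 [ 0.0019 -0.5522 -0.8337  1.2873]
 [ 0.      0.      0.      1.    ]]
top [[393.3821   0.     254.054 ]
 [  0.     393.3821 185.6668]
 [  0.       0.       1.    ]] [[ 0.0108 -0.9952  0.0973  0.3942]
 [-0.9999 -0.0097  0.0126  0.0047]
 [-0.0116 -0.0974 -0.9952  1.3462]
 [ 0.      0.      0.      1.    ]]
wrist [[311.8433   0.     260.8162]
 [  0.     311.8433 193.5395]
 [  0.       0.       1.    ]] [[ 0.0004 -0.9602 -0.2793  0.0718]
 [ 1.      0.0003  0.0002  0.0016]
 [-0.0001 -0.2793  0.9602 -0.1422]
 [ 0.      0.      0.      1.    ]]
```

View pics/scene0.png

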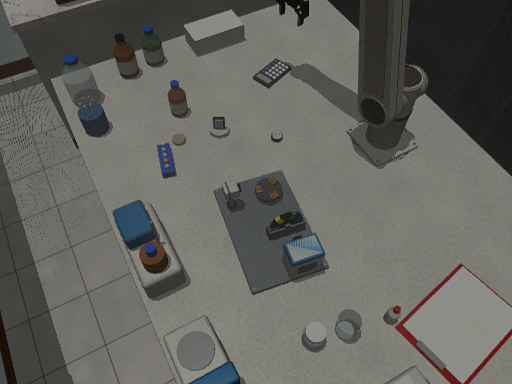

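View pics/top0.png

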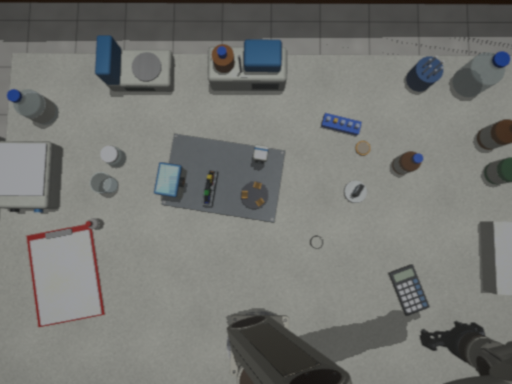

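View pics/wrist0.png

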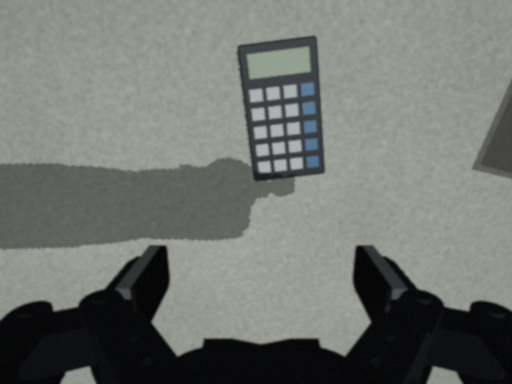

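The scene and top views show the photometer mid-bench, with the plate corners at about (174,134), (285,150), (275,221) and (161,206) in top. The mirror is at top (356,191) and scene (219,127). Next I'll compute positions and zoom in.

```bash
cat > h.py <<'E'
import numpy as np,cv2,pickle
from scipy.spatial.transform import Rotation as R
np.set_printoptions(precision=4,suppress=True)
def ray(K,T,uv,z):
    uv=np.atleast_2d(np.array(uv,float)); d=np.c_[(uv[:,0]-K[0,2])/K[0,0],(uv[:,1]-K[1,2])/K[1,1],np.ones(len(uv))]@T[:3,:3].T
    o=T[:3,3]; return o+d*((z-o[2])/d[:,2])[:,None]
def proj(K,T,P):
    P=np.atleast_2d(P); c=(P-T[:3,3])@T[:3,:3]; c=c@np.asarray(K).T; return c[:,:2]/c[:,2:]
def wristT(s,c):
    T=np.eye(4);r=np.array(s['ee_rot']);T[:3,:3]=r if r.shape==(3,3) else R.from_euler('xyz',r).as_matrix();T[:3,3]=s['ee_pos'];return T@np.array(c['mount'])
def shot(n,fn):
    from plant import sense,camera
    s=sense();c=camera(n);cv2.imwrite(f'pics/{fn}.png',c['frame']);T=wristT(s,c) if n=='wrist' else np.array(c['cam_to_world'])
    pickle.dump((c['frame'],np.array(c['mtx']),T),open(fn+'.pkl','wb'));return c['frame'],np.array(c['mtx']),T
def load(fn): return pickle.load(open(fn+'.pkl','rb'))
E
python3 - <<'E'
from h import *
out={}
for n in ['top','scene']:
    s,c=pickle.load(open(n+'0.pkl','rb'));f=c['frame'];K=np.array(c['mtx']);T=np.array(c['cam_to_world'])
    pickle.dump((f,K,T),open(n+'1.pkl','wb'))
    box=(145,120,155,115) if n=='top' else (205,165,130,135)
    x,y,w,h=box
    cv2.imwrite(f'pics/{n}_z.png',cv2.resize(f[y:y+h,x:x+w],None,fx=5,fy=4 if h>120 else 5,interpolation=cv2.INTER_CUBIC))
f,K,T=load('top1')
hsv=cv2.cvtColor(f,cv2.COLOR_BGR2HSV)
print(f[190,230],f[160,230],f[240,230],f[110,200])
m=((f.max(2)<120)).astype(np.uint8)*255
sub=np.zeros_like(m);sub[125:230,150:295]=m[125:230,150:295]
cs,_=cv2.findContours(sub,cv2.RETR_EXTERNAL,cv2.CHAIN_APPROX_NONE);c=max(cs,key=cv2.contourArea)
r=cv2.minAreaRect(c);print(r,cv2.boxPoints(r))
print(ray(K,T,cv2.boxPoints(r)+0.0,0.015))
print('mirror',ray(K,T,[356,191],0.03))
f,K,T=load('scene1');print('mirror',ray(K,T,[219,127],0.03))
E
```

```text
[99 97 92] [99 97 92] [134 140 139] [137 143 143]
((218.9459228515625, 176.77239990234375), (123.27071380615234, 73.68937683105469), 8.939565658569336) [[152.3339 203.5918]
 [163.7847 130.7976]
 [285.558  149.953 ]
 [274.1072 222.7472]]
[[ 0.4599  0.3662  0.015 ]
 [ 0.7119  0.3356  0.015 ]
 [ 0.6484 -0.0851  0.015 ]
 [ 0.3996 -0.0474  0.015 ]]
mirror [[ 0.5083 -0.3202  0.03  ]]
mirror [[ 0.5128 -0.3106  0.03  ]]
```

View pics/top_z.png

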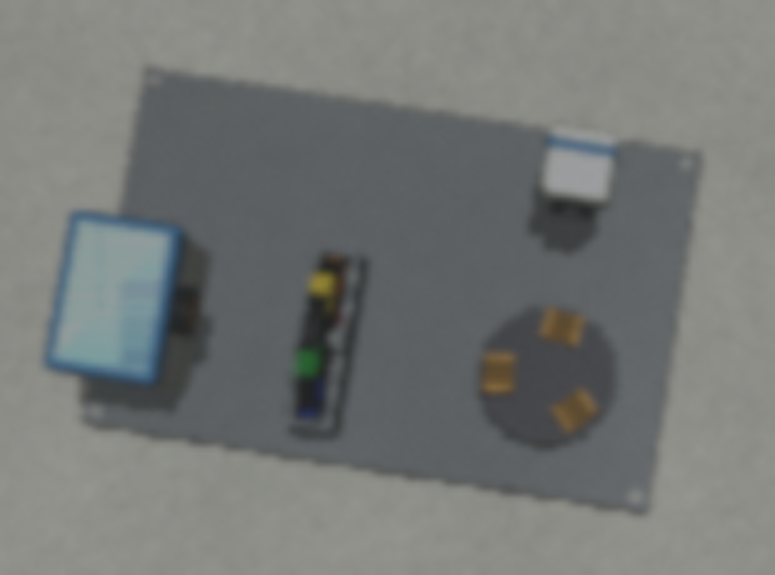

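View pics/scene_z.png

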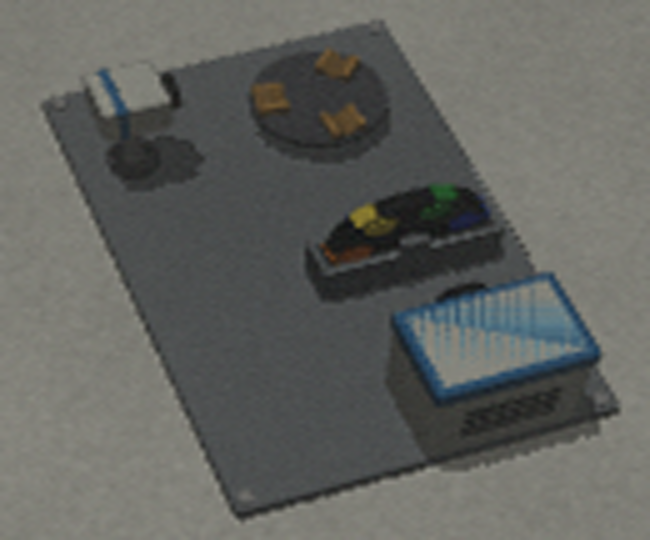

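Zoomed crops give the plate corners to about a pixel. The grooves show as three brass blocks, with green and yellow marks on top of the wheel. Now I'll fit the pose from both views.

```bash
cat >> h.py <<'E'
def fit2(A,B):
    A=np.array(A)[:,:2];B=np.array(B)[:,:2];a=A-A.mean(0);b=B-B.mean(0)
    th=np.arctan2((a[:,0]*b[:,1]-a[:,1]*b[:,0]).sum(),(a*b).sum());c,s=np.cos(th),np.sin(th);M=np.array([[c,-s],[s,c]])
    t=B.mean(0)-M@A.mean(0);return th,t,B-(A@M.T+t)
E
python3 - <<'E'
from h import *
mod=np.array([[.17,.22],[.17,-.17],[-.08,-.17],[-.08,.22]])
tp=[(174.6,133.6),(285,150.4),(274.4,222.4),(161.6,205)]
sc=[(252.6,294.5),(213.8,190),(281,170.5),(329,267)]
for n,p in (('top1',tp),('scene1',sc)):
    f,K,T=load(n);W=ray(K,T,p,.015);th,t,r=fit2(mod,W);print(n,np.degrees(th),t,r*1e3)
    # brass grooves
    hsv=cv2.cvtColor(f,cv2.COLOR_BGR2HSV);m=cv2.inRange(hsv,(5,90,60),(22,255,255))
    k,l,st,ce=cv2.connectedComponentsWithStats(m)
    for i in range(1,k):
        if st[i,4]>8: print(ce[i],st[i,4],ray(K,T,ce[i],.054)[0,:2])
    P=lambda x,y:np.array([[np.cos(th),-np.sin(th)],[np.sin(th),np.cos(th)]])@[x,y]+t
    print('mount',P(0,-.09),'hub',P(0,.06))
    M=P(0,-.09);a=th+np.pi/4
    for g in [(-.03,0),(.02,.026),(.02,-.026)]: print('seat',M+np.array([[np.cos(a),-np.sin(a)],[np.sin(a),np.cos(a)]])@g)
    u,v=(356,191) if n[0]=='t' else (219,127)
    z=f[v-25:v+25,u-25:u+25];cv2.imwrite(f'pics/mir_{n}.png',cv2.resize(z,None,fx=10,fy=10,interpolation=cv2.INTER_CUBIC))
E
```

```text
top1 -8.221281920632661 [0.5032 0.1069] [[-0.5852 -2.4689]
 [-0.3278  2.4378]
 [ 1.0113  1.5697]
 [-0.0983 -1.5386]]
[222.6805  56.9544] 241 [0.9609 0.1329]
[503.9722 130.7465] 288 [ 0.7119 -0.8071]
[359.3889 151.5556] 18 [ 0.6377 -0.3273]
[408.0994 161.6316] 171 [ 0.6053 -0.4873]
[256.9459 185.1351] 37 [0.5224 0.0115]
[244.15  194.325] 40 [0.4916 0.0533]
[259.4211 201.7632] 38 [0.4676 0.0028]
mount [0.4904 0.0178] hub [0.5118 0.1663]
seat [ 0.4663 -0.0002]
seat [0.4908 0.0506]
seat [0.5219 0.009 ]
scene1 -8.334370639371272 [0.506  0.1149] [[-0.8325  0.5303]
 [-2.9674  0.2926]
 [ 3.0331  1.3207]
 [ 0.7668 -2.1436]]
[120.4955  51.6847] 111 [ 0.6984 -0.8512]
[175.8027  93.9048] 147 [ 0.5929 -0.5192]
[178.8158 140.1579] 38 [ 0.6729 -0.3026]
[165.4375 160.375 ] 16 [ 0.7487 -0.2415]
[271.7895 180.6316] 38 [0.4694 0.0047]
[258.5476 188.8095] 42 [0.5239 0.0125]
[273.1628 194.7209] 43 [0.493  0.0553]
[275.8462 228.1538] 13 [0.5471 0.1668]
[151.8754 254.1094] 329 [0.9183 0.0674]
mount [0.493  0.0259] hub [0.5147 0.1743]
seat [0.4689 0.008 ]
seat [0.4935 0.0587]
seat [0.5246 0.017 ]
```

View pics/mir_top1.png

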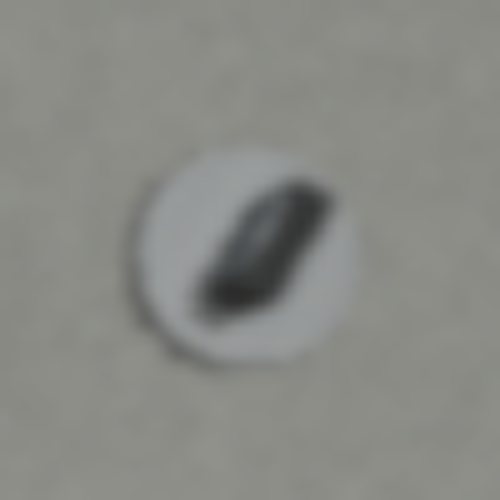

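View pics/mir_scene1.png

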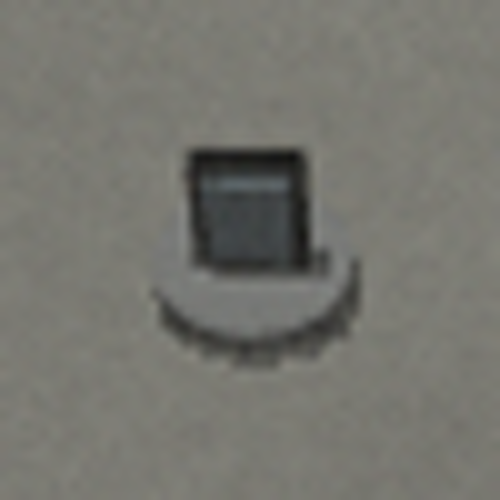

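The two fixed views differ by about 8 mm in y, although they agree on yaw at about -8.3°. I'll refine with the wrist camera. The mirror faces roughly +45°, so I'll look at it from close above.

Run:
```python
from h import *
from plant import *
y=np.radians(43);x=np.array([np.cos(y),np.sin(y)])
p=np.array([.510,-.315])+.04*x
move_to([p[0],p[1],.24],[np.pi,0,y])
dwell(.15)
f,K,T=shot('wrist','w1');s=sense();print(s['clock'],s['ee_pos'],s['ee_rot'],s['qpos'])
```

```text
2.0417 [ 0.5385 -0.2887  0.2402] [3.1414 0.     0.7485] [-0.4921  0.465   0.3511  1.4567 -0.0001  1.901 ]
```

View pics/w1.png

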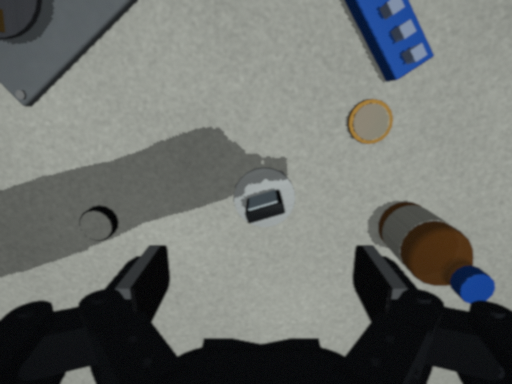

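Run:
```python
from h import *
f,K,T=load('w1');z=f[150:235,220:310];cv2.imwrite('pics/w1z.png',cv2.resize(z,None,fx=7,fy=7,interpolation=cv2.INTER_CUBIC))
print(ray(K,T,[[266,193],[264,206]],.013),ray(K,T,[264,210],.07), ray(K,T,[398,255],.0),ray(K,T,[98,223],.016),ray(K,T,[370,121],.01))
```

```text
[[ 0.5179 -0.3193  0.013 ]
 [ 0.5039 -0.3291  0.013 ]] [[ 0.5142 -0.3187  0.07  ]] [[ 0.5732 -0.5129  0.    ]] [[ 0.346  -0.1908  0.016 ]] [[ 0.6634 -0.349   0.01  ]]
```

View pics/w1z.png

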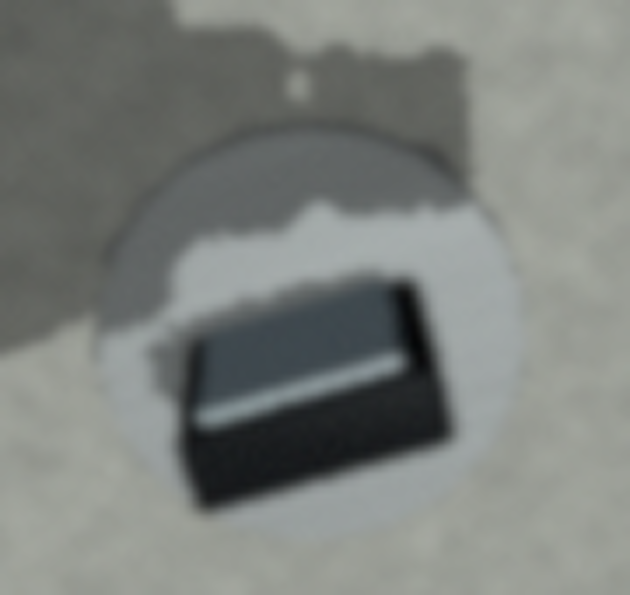

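Clear view: the glass faces up in the image. The frame's top back edge runs from (205,510) to (452,438) in the crop, and the plate circle is centred at about (310,332).

Run:
```python
from h import *
f,K,T=load('w1');c=lambda p:np.array(p)/7+[220,150]-.45
B=ray(K,T,c([[205,510],[452,438],[185,437],[434,365]]),.07)
print(B, np.linalg.norm(B[1]-B[0]),np.linalg.norm(B[2]-B[0]))
d=B[0]-B[1];yw=np.arctan2(-d[0],d[1]);d2=B[2]-B[3];print('yaw',np.degrees(yw),np.degrees(np.arctan2(-d2[0],d2[1])))
x=np.array([np.cos(yw),np.sin(yw)]);print('centre from back edge',(B[0]+B[1])[:2]/2+.007*x,'all',B.mean(0))
print('plate',ray(K,T,c([310,332]),.017))
```

```text
[[ 0.4928 -0.3164  0.07  ]
 [ 0.527  -0.3359  0.07  ]
 [ 0.4995 -0.3062  0.07  ]
 [ 0.5335 -0.3259  0.07  ]] 0.039353090230734133 0.012197008645582376
yaw 60.16821925135494 59.86668552337861
centre from back edge [ 0.5134 -0.3201] all [ 0.5132 -0.3211  0.07  ]
plate [[ 0.5132 -0.32    0.017 ]]
```

The measurements agree: mirror at (0.5133, -0.3202), yaw 60°. Before gripping, I'll look at the mount with the empty hand.

Run:
```python
from h import *
from plant import *
y=np.radians(36.7);x=np.array([np.cos(y),np.sin(y)])
p=np.array([.491,.021])+.035*x
move_to([p[0],p[1],.23],[np.pi,0,y])
dwell(.15)
f,K,T=shot('wrist','w2');s=sense();print(s['clock'],s['ee_pos'],s['ee_rot'])
```

```text
3.4917 [0.5194 0.0408 0.2299] [3.1414 0.     0.6385]
```

View pics/w2.png

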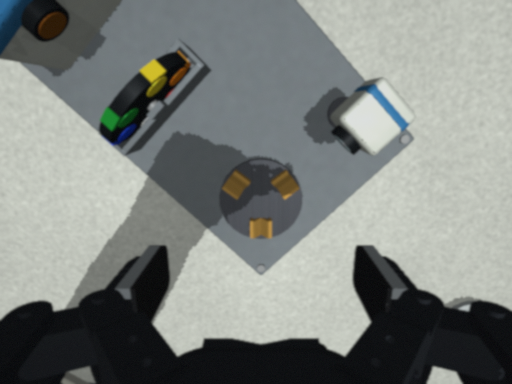

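Run:
```python
from h import *
f,K,T=load('w2');hsv=cv2.cvtColor(f,cv2.COLOR_BGR2HSV);m=cv2.inRange(hsv,(5,100,50),(25,255,255));m[:150]=0;m[250:]=0
k,l,st,ce=cv2.connectedComponentsWithStats(m);pts=[]
for i in range(1,k):
    if st[i,4]>40:
        w=ray(K,T,ce[i],.053)[0];pts.append(w);print(ce[i],st[i],w)
        ct=max(cv2.findContours((l==i).astype(np.uint8),0,1)[0],key=cv2.contourArea);r=cv2.minAreaRect(ct);print(r, cv2.boxPoints(r).round(1).tolist())
        b=ray(K,T,cv2.boxPoints(r),.056);print('sizes',np.linalg.norm(b[1]-b[0]),np.linalg.norm(b[2]-b[1]),b.mean(0))
pts=sorted(pts,key=lambda p:p[0]-p[1]*0)
# order: a = lowest in image
import itertools
mod=np.array([[-.03,0],[.02,.026],[.02,-.026]])
for pm in itertools.permutations(pts):
    th,t,r=fit2(mod,pm)
    if abs(r).max()<.006: print('mount',np.degrees(th),t,r*1e3)
z=f[145:285,190:330];cv2.imwrite('pics/w2z.png',cv2.resize(z,None,fx=4,fy=4,interpolation=cv2.INTER_CUBIC))
```

```text
[235.7267 184.1822] [222 170  28  29 461] [0.4957 0.0536 0.053 ]
((235.8961639404297, 184.4192352294922), (19.821510314941406, 24.11909294128418), 37.87498474121094) [[220.6999969482422, 187.89999389648438], [235.5, 168.8000030517578], [251.10000610351562, 181.0], [236.3000030517578, 200.0]]
sizes 0.025892256330891924 0.02059431750947136 [0.4963 0.0536 0.056 ]
[284.7406 183.9712] [271 170  28  29 451] [0.5268 0.0122 0.053 ]
((284.66925048828125, 184.14614868164062), (23.68056297302246, 19.821510314941406), 52.12501525878906) [[269.6000061035156, 180.89999389648438], [285.20001220703125, 168.6999969482422], [299.79998779296875, 187.39999389648438], [284.1000061035156, 199.60000610351562]]
sizes 0.020599819658496603 0.025403879670789487 [0.527  0.0127 0.056 ]
[260.461 227.403] [250 218  22  20 397] [0.4718 0.0034 0.053 ]
((260.5, 227.5), (19.0, 21.0), 90.0) [[250.0, 218.0], [271.0, 218.0], [271.0, 237.0], [250.0, 237.0]]
sizes 0.02268638166890067 0.022280817954539 [0.4727 0.004  0.056 ]
mount 36.85896765352648 [0.4954 0.0211] [[ 0.4183  0.3091]
 [-0.1394 -0.2419]
 [-0.279  -0.0672]]
mount -83.26247996235706 [0.4977 0.0264] [[ 1.5105 -2.5446]
 [ 0.8765  2.6285]
 [-2.3871 -0.0839]]
mount 156.97932969090155 [0.5012 0.0218] [[-2.0265  2.1627]
 [-0.7451 -2.274 ]
 [ 2.7716  0.1113]]
```

View pics/w2z.png

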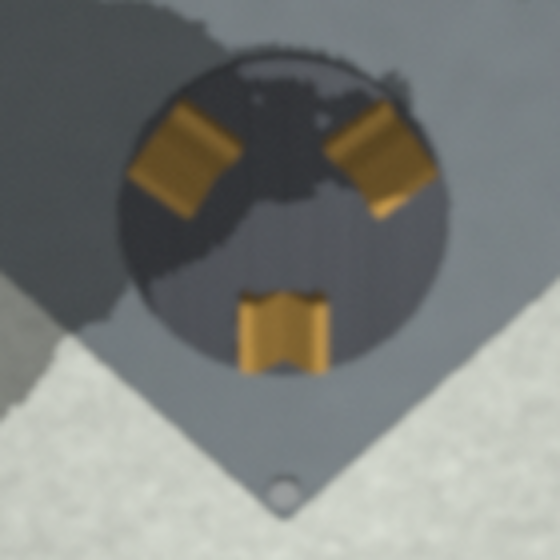

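The brass grooves fit the model to 0.4 mm, giving the mount at (0.4954, 0.0211), yaw 36.9°. Back to the mirror for one aligned look, then the grasp.

Run:
```python
from h import *
from plant import *
f,K,T=load('w2');print('disc',ray(K,T,[260.8,197.3],.045))
y=np.radians(60);x=np.array([np.cos(y),np.sin(y)])
p=np.array([.5133,-.3202])+.035*x
move_to([p[0],p[1],.23],[np.pi,0,y])
dwell(.15)
f,K,T=shot('wrist','w3');s=sense();print(s['clock'],s['ee_pos'],s['ee_rot'])
z=f[155:240,215:305];cv2.imwrite('pics/w3z.png',cv2.resize(z,None,fx=7,fy=7,interpolation=cv2.INTER_CUBIC))
```

```text
disc [[0.4979 0.0223 0.045 ]]
4.95 [ 0.5313 -0.2886  0.2302] [ 3.1414 -0.0001  1.0491]
```

View pics/w3z.png

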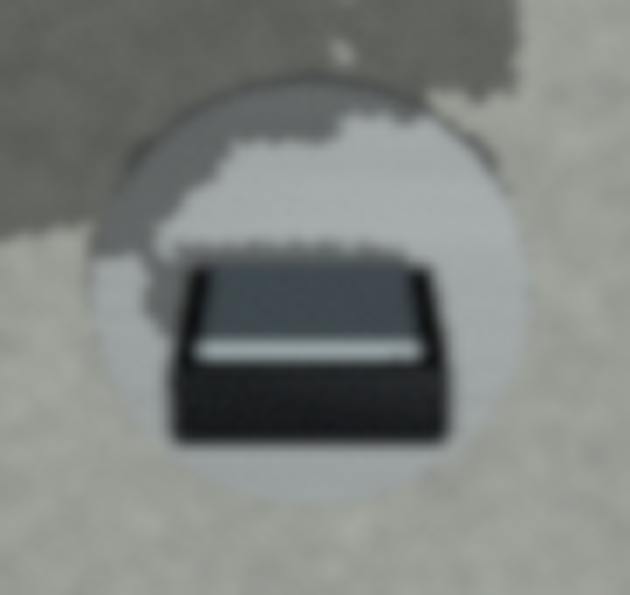

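Run:
```python
from h import *
from plant import *
f,K,T=load('w3');c=lambda p:np.array(p)/7+[215,155]-.45
B=ray(K,T,c([[172,442],[449,442],[172,366],[449,366]]),.07);print(B[:,:2],np.linalg.norm(B[0]-B[1]),np.linalg.norm(B[0]-B[2]))
ctr=B.mean(0)[:2];pl=ray(K,T,c([310,288]),.017)[0,:2];print('frame',ctr,'plate',pl)
y=np.radians(60);x=np.array([np.cos(y),np.sin(y)])
p=(ctr+pl)/2;print(p)
np.save('mir.npy',p)
g=p-.002*x
move_to([g[0],g[1],.13],[np.pi,0,y])
movel([g[0],g[1],.030],[np.pi,0,y],vel=.1)
s=sense();print(s['clock'],s['ee_pos'],s['ft_force'])
shot('wrist','w4')
```

```text
[[ 0.4918 -0.3161]
 [ 0.5272 -0.3364]
 [ 0.4979 -0.3059]
 [ 0.533  -0.3261]] 0.040879148009292966 0.011828676220497507
frame [ 0.5125 -0.3211] plate [ 0.5131 -0.3192]
[ 0.5128 -0.3202]
6.6083 [ 0.5125 -0.3223  0.0309] [-0.185   0.0451  0.3593]
```

View pics/w4.png

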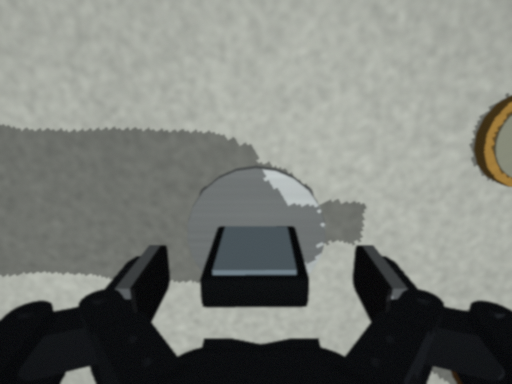

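The frame sits about 2 mm left of the finger midline (255 vs 261.5 px), which points to a lateral camera bias of about 2 mm. I'll shift and close.

Run:
```python
from h import *
from plant import *
y=np.radians(60);ty=np.array([np.sin(y),-np.cos(y)]);x=np.array([np.cos(y),np.sin(y)])
p=np.load('mir.npy')-.002*x-.0022*ty
movel([p[0],p[1],.030],[np.pi,0,y],vel=.05)
move_gripper(.036);dwell(.1)
s=sense();print(s['clock'],s['ee_pos'],s['ee_rot'],s['ft_force'],s['opening'])
f,K,T=shot('wrist','w5')
```

```text
7.4833 [ 0.5101 -0.3209  0.0302] [3.1412 0.     1.0472] [-0.3935 -0.7033  1.7762] 0.041106092653474216
```

View pics/w5.png

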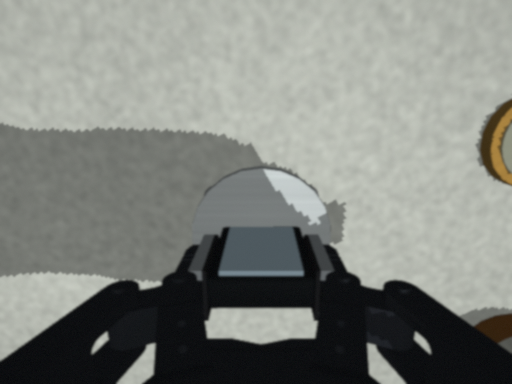

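The mirror is gripped (opening 41 mm), with the pads on the narrow edges and the glass (219..303 px) clear between them. Lifting and moving above the mount.

Run:
```python
from h import *
from plant import *
y0=np.radians(60)
s=sense();e=s['ee_pos']
movel([.5101,-.3209,.09],[np.pi,0,y0],vel=.12)
s=sense();print('lift',s['ft_force'],s['opening'])
y=np.radians(36.8);x=np.array([np.cos(y),np.sin(y)]);ty=np.array([np.sin(y),-np.cos(y)])
p=np.array([.4954,.0211])-.0021*x-.00165*ty;np.save('place.npy',p);print(p)
movel([.5101,-.3209,.19],[np.pi,0,y0],vel=.15)
move_to([p[0],p[1],.19],[np.pi,0,y])
movel([p[0],p[1],.112],vel=.1);dwell(.2)
s=sense();print(s['clock'],s['ee_pos'],s['ee_rot'],s['ft_force'],s['ft_torque'],s['opening'])
f,K,T=shot('wrist','w6')
f,K,T=shot('scene','s6');u=f[160:230,225:315];cv2.imwrite('pics/s6z.png',cv2.resize(u,None,fx=8,fy=8,interpolation=cv2.INTER_CUBIC))
```

```text
lift [-0.3009  0.6747 -4.1632] 0.04110984609305304
[0.4927 0.0212]
11.425 [0.4933 0.0212 0.1127] [ 3.1407 -0.0013  0.6423] [ 0.3802  0.398  -2.7835] [-0.0167 -0.0101  0.0205] 0.04160498426381353
```

View pics/w6.png

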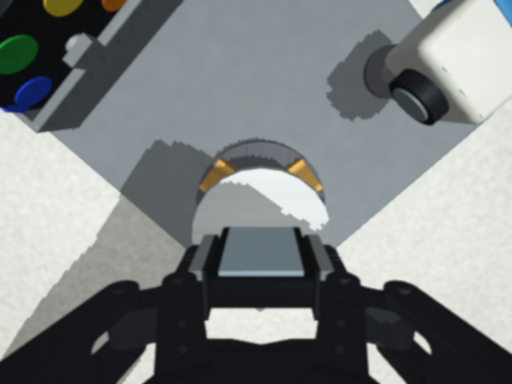

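View pics/s6z.png

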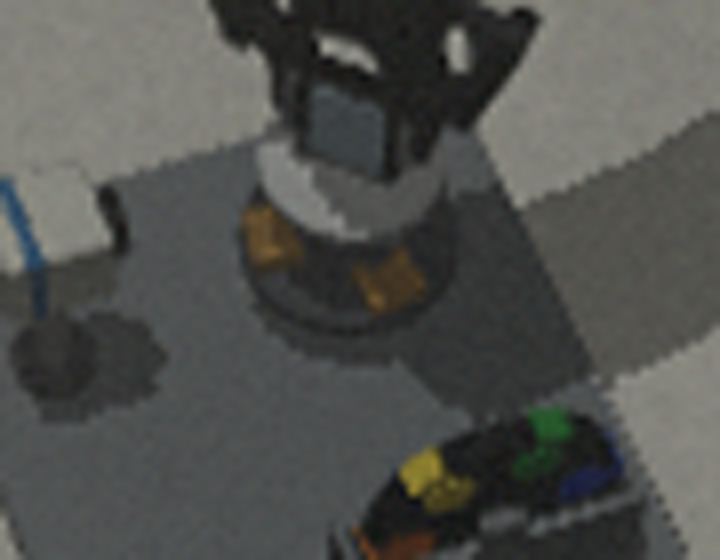

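In the wrist view the grooves (200..235 and 288..325 px) are symmetric about the mirror centre at 261 px, so the lateral alignment is good. Descending slowly with force watch.

Run:
```python
from h import *
from plant import *
p=np.load('place.npy');o=[np.pi,0,np.radians(36.8)]
movel([p[0],p[1],.089],o,vel=.06);dwell(.1)
s=sense();f0=np.array(s['ft_force']);t0=np.array(s['ft_torque']);print(s['ee_pos'],f0,t0)
z=.089
while z>.0785:
    z-=.001;movel([p[0],p[1],z],o,vel=.02)
    s=sense();d=np.array(s['ft_force'])-f0;print(round(z,4),s['ee_pos'],d,np.array(s['ft_torque'])-t0)
    if np.linalg.norm(d)>4:break
print(s['clock'])
shot('wrist','w7')
```

```text
[0.4929 0.0212 0.0891] [-0.1986 -0.0601 -2.0772] [-0.0046  0.0245 -0.006 ]
0.088 [0.4929 0.0212 0.0882] [-0.2559 -0.252  -0.692 ] [ 0.0308 -0.0403  0.0016]
0.087 [0.4927 0.0212 0.087 ] [-0.4209  0.3219  0.3225] [ 0.0669 -0.0228  0.051 ]
0.086 [0.4926 0.0212 0.0859] [ 0.4004  0.0881 -1.2324] [-0.0463 -0.0219  0.0307]
0.085 [0.4926 0.0211 0.0849] [ 0.6625 -0.6531  0.3494] [-0.0264 -0.0231 -0.0109]
0.084 [0.4926 0.0212 0.0839] [ 0.1609  0.3833 -1.3071] [-0.0254 -0.0025 -0.0125]
0.083 [0.4926 0.0212 0.0829] [-0.3825 -0.0373 -0.3802] [0.0664 0.0263 0.0472]
0.082 [0.4927 0.0212 0.0819] [-0.4024  0.0038 -1.0215] [0.0407 0.0193 0.0044]
0.081 [0.4927 0.0213 0.081 ] [-0.6406  1.7348  0.3933] [ 0.1559  0.051  -0.0177]
0.08 [0.4928 0.0213 0.0805] [-0.8961  0.3279  6.2716] [ 0.2542  0.4784 -0.1131]
14.4083
```

View pics/w7.png

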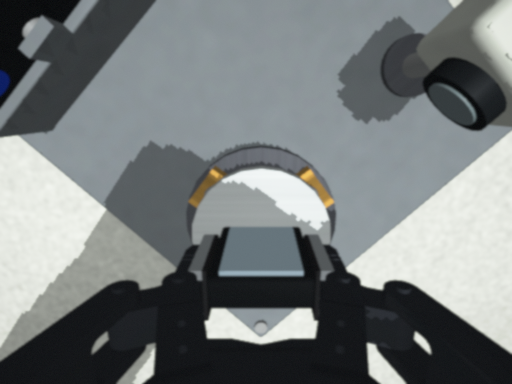

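Contact came at TCP z = 0.0805–0.081, against 0.0807 expected for full seating. Releasing.

Run:
```python
from h import *
from plant import *
p=np.load('place.npy');o=[np.pi,0,np.radians(36.8)]
move_gripper(.05);dwell(.1);move_gripper(.07);dwell(.2)
s=sense();print(s['clock'],s['ee_pos'],s['ft_force'],s['opening'])
shot('wrist','w8')
movel([p[0],p[1],.17],o,vel=.12)
x=np.array([np.cos(o[2]),np.sin(o[2])]);q=np.array([.4954,.0211])+.035*x
move_to([q[0],q[1],.25],o);dwell(.15)
f,K,T=shot('wrist','w9');u=f[140:260,200:330];cv2.imwrite('pics/w9z.png',cv2.resize(u,None,fx=5,fy=5,interpolation=cv2.INTER_CUBIC))
f,K,T=shot('scene','s9');u=f[160:230,225:315];cv2.imwrite('pics/s9z.png',cv2.resize(u,None,fx=8,fy=8,interpolation=cv2.INTER_CUBIC))
print(sense()['clock'])
```

```text
15.3417 [0.4927 0.0212 0.08  ] [-0.6566 -1.0939 -0.082 ] 0.0701495463659373
16.9833
```

View pics/w9.png

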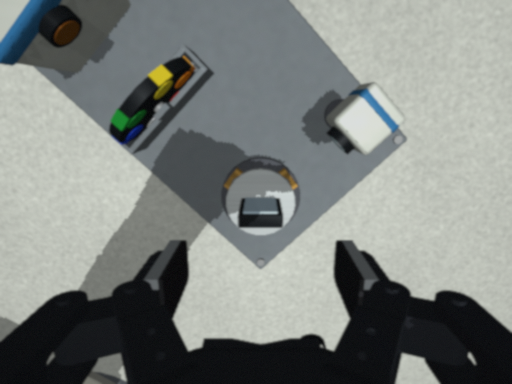

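View pics/w9z.png

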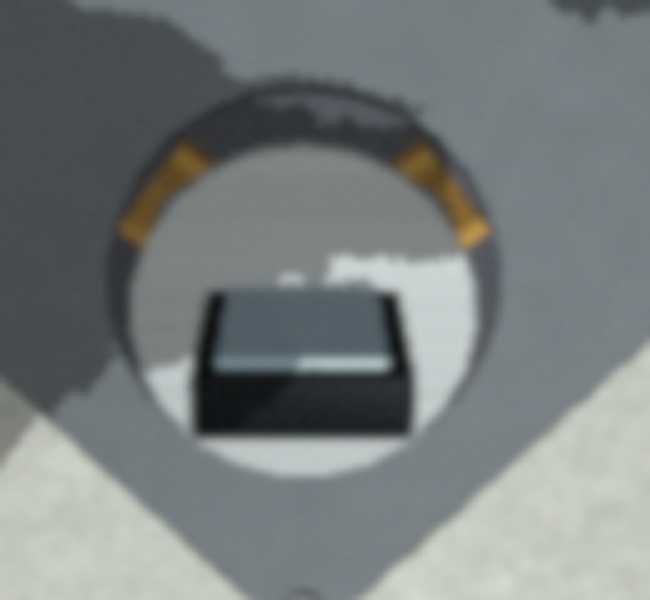

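View pics/s9z.png

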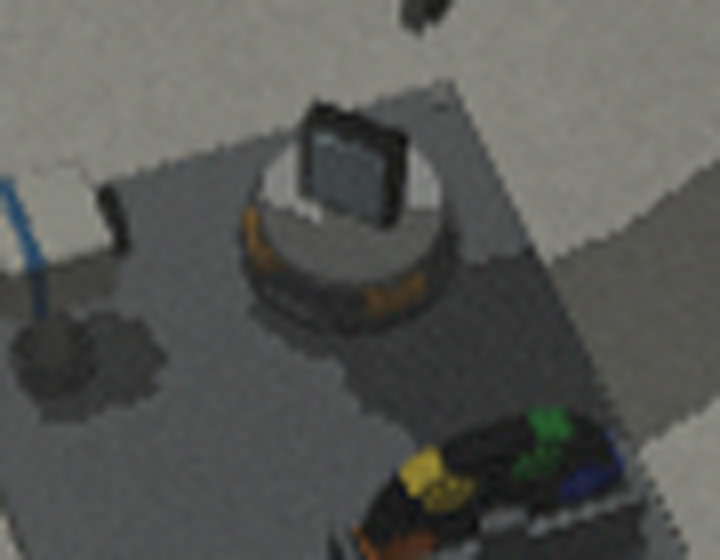

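The mirror stands free and symmetric on the mount, with the frame edges level in the tool-aligned view. Checking numerically and measuring the wheel.

Run:
```python
from h import *
f,K,T=load('w9');c=lambda p:np.array(p)/5+[200,140]-.4
B=ray(K,T,c([[195,434],[411,434],[195,372],[411,372]]),.1205);d=B[0]-B[1];y=np.arctan2(-d[0],d[1]);x=np.array([np.cos(y),np.sin(y)])
print(np.degrees(y),np.linalg.norm(d),'frame',(B[0]+B[1])[:2]/2+.007*x,B.mean(0),'plate',ray(K,T,c([304,311]),.0675))
f,K,T=load('w9');u=f[30:170,80:230];cv2.imwrite('pics/wh9.png',cv2.resize(u,None,fx=5,fy=4,interpolation=cv2.INTER_CUBIC))
```

```text
36.86224067472566 0.040148940985230815 frame [0.4965 0.0215] [0.4958 0.0209 0.1205] plate [[0.4964 0.0214 0.0675]]
```

View pics/wh9.png

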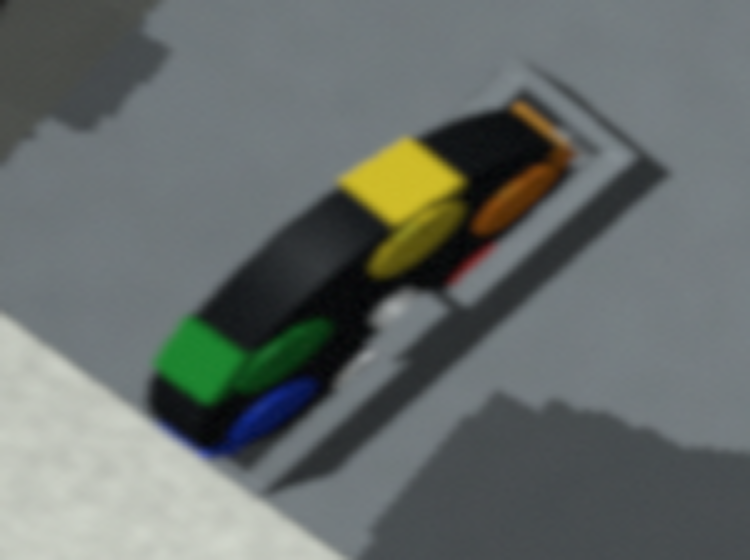

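The mirror is at (0.4965, 0.0215) by both frame and plate (so no tilt), with yaw 36.86° equal to the mount's. Next is the wheel angle from the yellow (403,182) and green (203,360) rim marks in the crop, cast onto the wheel plane, plus an IK check for tilted strokes.

```bash
cat >> h.py <<'E'
PSI=np.radians(-8.14);XP=np.array([np.cos(PSI),np.sin(PSI),0]);YP=np.array([-np.sin(PSI),np.cos(PSI),0])
M0=np.array([.4954,.0211,0]); HUBM=M0+.15*YP+[0,0,.068]   # hub as camera sees it (tool yaw36.8 view)
ty=np.array([np.sin(np.radians(36.8)),-np.cos(np.radians(36.8)),0])
HUB=HUBM-.00165*ty
def wheelray(K,T,uv,hub=HUBM):
    uv=np.atleast_2d(np.array(uv,float));d=np.c_[(uv[:,0]-K[0,2])/K[0,0],(uv[:,1]-K[1,2])/K[1,1],np.ones(len(uv))]@T[:3,:3].T
    o=T[:3,3];P=o+d*(((hub-o)@YP)/(d@YP))[:,None]-hub
    return np.c_[P@XP,P[:,2],np.hypot(P@XP,P[:,2]),np.degrees(np.arctan2(P@XP,P[:,2]))]
def pose(a,rt,dy=0,hub=HUB):
    return list(hub+rt*(np.sin(a)*XP+np.array([0,0,np.cos(a)]))+dy*YP),[np.pi,a,PSI]
E
python3 - <<'E'
from h import *
from plant import *
f,K,T=load('w9');c=lambda p:np.array(p)/[5,4]+[80,30]-.4
print(HUBM,HUB,wheelray(K,T,c([[403,182],[203,360]])))
print('rim edges yellow',wheelray(K,T,c([[372,160],[436,205]])))
for a in (-60,-50,-40,-30,0,30,40,50,60):
    for rt in (.033,.12):
        q=ik(*pose(np.radians(a),rt));print(a,rt,None if q is None else np.array(q))
E
```

```text
[0.5166 0.1696 0.068 ] [0.5157 0.1709 0.068 ] [[  0.0298   0.0377   0.0481  38.3259]
 [ -0.0222   0.0427   0.0481 -27.4491]]
rim edges yellow [[ 0.0331  0.0601  0.0686 28.851 ]
 [ 0.0257  0.0092  0.0273 70.2941]]
-60 0.033 [ 0.7513  0.4047 -1.0792 -0.7396 -0.7407 -2.5855]
-60 0.12 None
-50 0.033 [ 0.6725  0.2278 -0.9499 -0.2924 -0.591  -2.5435]
-50 0.12 [ 0.8397 -0.0098 -0.9408  0.0549 -0.6905 -2.3756]
-40 0.033 [ 0.5892  0.1586 -0.8015  0.0525 -0.4437 -2.5395]
-40 0.12 [ 0.705  -0.0515 -0.7723  0.3429 -0.5025 -2.4274]
-30 0.033 [ 0.5088  0.1623 -0.6405  0.3375 -0.3078 -2.5585]
-30 0.12 [ 0.5809 -0.0143 -0.5893  0.5872 -0.3372 -2.4891]
0 0.033 [ 0.3201  0.415  -0.1012  1.0546  0.     -2.6795]
0 0.12 [ 0.3201  0.3475  0.038   1.2613  0.     -2.6795]
30 0.033 [ 0.2124  0.8551  0.5343  1.7463  0.1744 -2.8315]
30 0.12 [ 0.1919  0.9323  0.8839  2.0217  0.1647 -2.8497]
40 0.033 [ 0.1899  1.0362  0.7921  1.9973  0.2111 -2.8834]
40 0.12 None
50 0.033 None
50 0.12 None
60 0.033 None
60 0.12 None
```

The yellow mark is about 36° past the top and the green about 24° before it, so the wheel reads about 216° and needs about +144°. I'll use the half-turned wrist (j6 near mid-range) and go above the wheel for centring.

```bash
cat >> h.py <<'E'
def pose(a,rt,dy=0,hub=HUB):
    return list(hub+rt*(np.sin(a)*XP+np.array([0,0,np.cos(a)]))+dy*YP),[np.pi,-a,PSI+np.pi]
E
python3 - <<'E'
from h import *
from plant import *
move_gripper(.045)
move_to(*pose(0,.13));dwell(.15)
s=sense();print(s['clock'],s['ee_pos'],s['ee_rot'],s['qpos'])
shot('wrist','w10')
for a in (-50,-45,-40,27,30,35,40):
    for rt in (.033,.075,.12):
        q=ik(*pose(np.radians(a),rt));print(a,rt,None if q is None else np.array(q))
E
```

```text
19.3333 [0.5158 0.1707 0.1981] [3.1415 0.0002 2.999 ] [ 0.3197  0.3418  0.0566  1.2854 -0.      0.4623]
-50 0.033 [ 0.6725  0.2278 -0.9499 -0.2924 -0.591   0.5981]
-50 0.075 [ 0.7476  0.1105 -0.955  -0.1385 -0.6374  0.6705]
-50 0.12 [ 0.8397 -0.0098 -0.9408  0.0549 -0.6905  0.766 ]
-45 0.033 [ 0.6309  0.1822 -0.8775 -0.1102 -0.5164  0.6038]
-45 0.075 [ 0.6945  0.0701 -0.8766  0.0338 -0.5526  0.6645]
-45 0.12 [ 0.7718 -0.0427 -0.8586  0.2067 -0.5943  0.742 ]
-40 0.033 [ 0.5892  0.1586 -0.8015  0.0525 -0.4437  0.6021]
-40 0.075 [ 0.6418  0.0532 -0.7946  0.1868 -0.471   0.6522]
-40 0.12 [ 0.705  -0.0515 -0.7723  0.3429 -0.5025  0.7142]
27 0.033 [0.2202 0.8047 0.4638 1.6745 0.1616 0.3257]
27 0.075 [0.2106 0.823  0.5983 1.7921 0.1575 0.3169]
27 0.12 [0.2008 0.8597 0.773  1.9315 0.1532 0.3079]
30 0.033 [0.2124 0.8551 0.5343 1.7463 0.1744 0.3101]
30 0.075 [0.2022 0.8819 0.6832 1.8699 0.1696 0.3011]
30 0.12 [0.1919 0.9323 0.8839 2.0217 0.1647 0.2919]
35 0.033 [0.2004 0.9427 0.6579 1.8691 0.1938 0.2842]
35 0.075 [0.1896 0.9871 0.8387 2.0072 0.1879 0.2749]
35 0.12 None
40 0.033 [0.1899 1.0362 0.7921 1.9973 0.2111 0.2582]
40 0.075 None
40 0.12 None
```

View pics/w10.png

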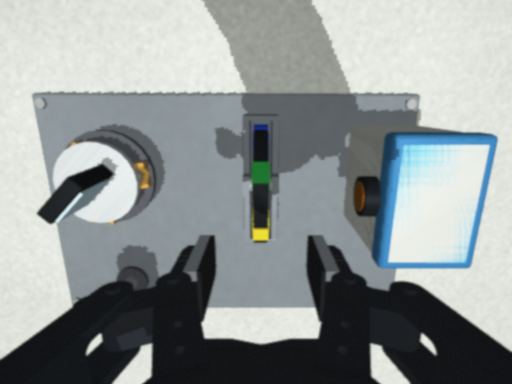

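The wheel's column (261) coincides with the finger midline (215/307, giving 261), so it's centred. First stroke: pinch at -45° and sweep to +27°.

```bash
cat >> h.py <<'E'
def stroke(a0,a1,rt=.033,n=None,grip=.008):
    from plant import move_to,movel,move_gripper,dwell,sense
    move_to(*pose(np.radians(a0),.11));movel(*pose(np.radians(a0),rt),vel=.12)
    move_gripper(.018);move_gripper(grip);s=sense();print('grip',s['clock'],s['opening'],s['ft_force'],s['ee_pos'],pose(np.radians(a0),rt)[0])
    n=n or int(np.ceil(abs(a1-a0)/9))
    for a in np.linspace(a0,a1,n+1)[1:]:
        movel(*pose(np.radians(a),rt),vel=.04);s=sense();print(round(a,1),s['ft_force'],round(np.linalg.norm(s['ft_torque']),2))
    dwell(.1);s=sense();print(s['clock'],s['ee_rot'],s['opening'])
def release(a,rt=.033,out=.11):
    from plant import movel,move_gripper,sense
    move_gripper(.018);move_gripper(.045);movel(*pose(np.radians(a),out),vel=.15);print(sense()['clock'])
E
python3 - <<'E'
from h import *
stroke(-45,27)
shot('wrist','w11')
E
```

```text
grip 21.8083 0.010505719337991755 [-4.8558 -0.7897  5.5173] [0.4923 0.1738 0.0918] [np.float64(0.49255103613728946), np.float64(0.17421395448391103), np.float64(0.09133452377915607)]
-36.0 [-7.2732 -0.193   5.2639] 1.02
-27.0 [-9.3286 -0.5756  9.7424] 1.52
-18.0 [-8.197  -1.2841 10.4635] 1.43
-9.0 [-6.7364 -1.7884 10.6279] 1.5
0.0 [-4.5012 -3.2623  8.9047] 1.23
9.0 [-2.6079 -3.713   8.8008] 0.88
18.0 [-0.7363 -3.1941  7.5773] 0.8
27.0 [ 0.1133 -1.9263  7.3223] 0.64
24.5583 [-3.1388 -0.4667  2.9993] 0.010403692281415064
```

View pics/w11.png

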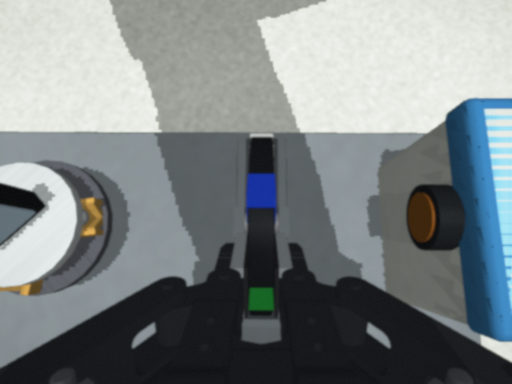

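The wheel turned with the grip: blue is now at (261,190) and green at (261,299) past the fingers. Release, re-measure, second stroke.

Run:
```python
from h import *
from plant import *
release(27)
move_to(*pose(0,.13));dwell(.15)
f,K,T=shot('wrist','w12')
print(sense()['clock'])
u=f[90:270,200:320];cv2.imwrite('pics/w12z.png',cv2.resize(u,None,fx=5,fy=3,interpolation=cv2.INTER_CUBIC))
```

```text
25.8917
26.775
```

View pics/w12z.png

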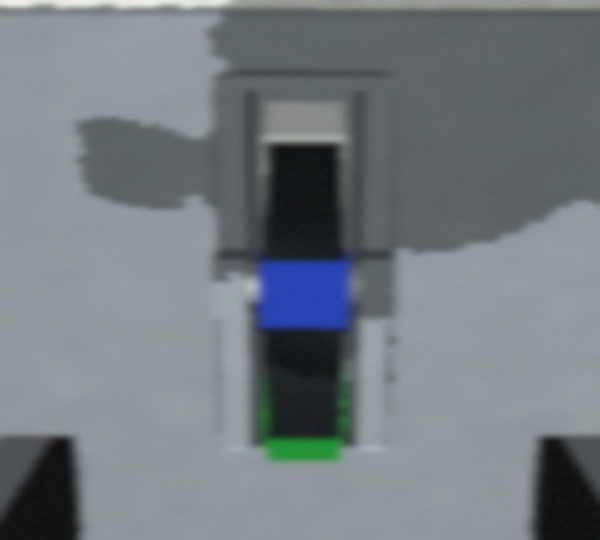

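```bash
cat >> h.py <<'E'
def rimang(K,T,uv,hub=HUBM,r=.052):
    d=np.linalg.solve(K,[uv[0],uv[1],1.0]);d=T[:3,:3]@d;o=T[:3,3]-hub
    O=np.array([o@XP,o[2]]);D=np.array([d@XP,d[2]]);D/=np.linalg.norm(D)
    b=O@D;disc=b*b-(O@O-r*r)
    if disc<0:return None
    p=O+D*(-b-np.sqrt(disc));return np.degrees(np.arctan2(p[0],p[1]))
E
python3 - <<'E'
from h import *
f,K,T=load('w12')
sh=ray(K,T,[[261,114],[261,239.3]],.062)-HUB;print('shroud ends x',sh@XP)
for r in (137.3,176,199.7,235.7): print(r,rimang(K,T,[261,r]),rimang(K,T,[261,r],HUB))
f,K,T=load('w10')
h=f[100:260,261].astype(int)
for i in range(0,160,2): pass
hsv=cv2.cvtColor(f,cv2.COLOR_BGR2HSV)[:,261]
for nm,lo,hi in (('green',40,80),('yellow',22,34),('blue',105,130)):
    r=[i for i in range(100,260) if lo<=hsv[i,0]<=hi and hsv[i,1]>120 and hsv[i,2]>60];print(nm,r[0],r[-1],[rimang(K,T,[261,x],HUB) for x in (r[0]-.5,r[-1]+.5)])
E
```

```text
shroud ends x [-0.0595  0.0577]
137.3 -58.331302930224275 -56.281820173111825
176 -20.827224579819145 -19.56496771590895
199.7 -1.5655486059681036 -0.2875600675757954
235.7 38.15394048474546 40.76485663431594
green 161 183 [np.float64(-32.99697171303069), np.float64(-13.90701439670557)]
yellow 227 240 [np.float64(26.22108982535664), np.float64(55.01975693686596)]
blue 125 129 [np.float64(-85.41238121760567), np.float64(-69.83413004638496)]
```

Blue is at about -10° (span 19°), so the wheel moved +73.5° for a 72° stroke. White is at about -69.5°; second stroke is -45 to +24.5°.

Run:
```python
from h import *
from plant import *
stroke(-45,24.5)
release(24.5)
move_to(*pose(0,.13));dwell(.15)
f,K,T=shot('wrist','w13')
print(sense()['clock'])
u=f[90:270,200:320];cv2.imwrite('pics/w13z.png',cv2.resize(u,None,fx=5,fy=3,interpolation=cv2.INTER_CUBIC))
g=f[:,261].astype(int);print([(i,g[i].tolist()) for i in range(165,215,2)])
```

```text
grip 29.2 0.010822368037127175 [-5.0012 -1.2853  6.0324] [0.4923 0.1738 0.0918] [np.float64(0.49255103613728946), np.float64(0.17421395448391103), np.float64(0.09133452377915607)]
-36.3 [-7.7042  0.6019  6.4001] 1.31
-27.6 [-8.1686 -1.6856  8.4296] 1.33
-18.9 [-7.6047 -2.0178 11.7542] 1.36
-10.2 [-8.0849 -2.5672 12.1392] 1.56
-1.6 [-5.9822 -2.5361 12.9444] 1.63
7.1 [-3.4441 -2.9291 10.7497] 1.23
15.8 [-1.3109 -3.3822  8.7166] 0.8
24.5 [-0.7688 -4.7256  5.2113] 0.62
31.8917 [-3.139  -0.4226  2.9994] 0.010283245466550912
33.175
34.0
[(165, [24, 22, 20]), (167, [26, 24, 21]), (169, [26, 25, 22]), (171, [28, 26, 23]), (173, [30, 28, 25]), (175, [34, 31, 29]), (177, [33, 31, 28]), (179, [36, 34, 33]), (181, [37, 37, 33]), (183, [41, 38, 36]), (185, [71, 71, 69]), (187, [168, 172, 168]), (189, [190, 195, 192]), (191, [189, 194, 191]), (193, [189, 194, 191]), (195, [190, 195, 191]), (197, [189, 194, 190]), (199, [189, 194, 190]), (201, [188, 193, 190]), (203, [188, 192, 190]), (205, [187, 192, 188]), (207, [188, 193, 189]), (209, [188, 193, 189]), (211, [187, 192, 189]), (213, [185, 190, 187])]
```

View pics/w13z.png

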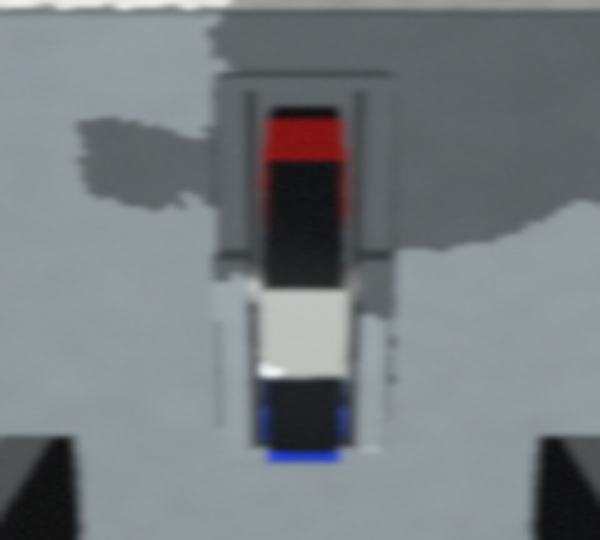

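The white mark is near the top, spanning rows 185.7 to about 215.5. Computing its centre, using the shroud ends as the hub reference.

Run:
```python
from h import *
f,K,T=load('w13')
g=f[:,261].astype(int);print([(i,g[i].tolist()) for i in range(213,222)],[(i,g[i].tolist()) for i in range(124,148,1)])
H2=HUB-.0009*XP
for r in (129.5,143.4,185.6,215.7): print(r,rimang(K,T,[261,r],HUB),rimang(K,T,[261,r],H2))
f,K,T=load('w12');print([rimang(K,T,[261,r],H2) for r in (176,199.7)])
# shroud ends precisely
f,K,T=load('w13')
print(f[108:122,255:258].mean((1,2)).round(),f[232:246,248:252].mean((1,2)).round())
```

```text
[(213, [185, 190, 187]), (214, [177, 180, 177]), (215, [146, 146, 142]), (216, [95, 93, 90]), (217, [52, 50, 47]), (218, [39, 38, 34]), (219, [37, 34, 30]), (220, [36, 34, 30]), (221, [35, 32, 28])] [(124, [92, 90, 84]), (125, [63, 61, 57]), (126, [32, 30, 28]), (127, [18, 18, 16]), (128, [18, 18, 30]), (129, [18, 17, 71]), (130, [20, 20, 111]), (131, [20, 19, 127]), (132, [21, 20, 130]), (133, [19, 20, 130]), (134, [23, 22, 131]), (135, [21, 21, 131]), (136, [22, 22, 131]), (137, [18, 17, 129]), (138, [20, 19, 130]), (139, [19, 19, 129]), (140, [22, 22, 131]), (141, [22, 22, 135]), (142, [21, 21, 123]), (143, [21, 19, 83]), (144, [21, 19, 37]), (145, [21, 20, 19]), (146, [22, 21, 18]), (147, [22, 21, 18])]
129.5 -68.91520462858904 -66.71330484362942
143.4 -49.242781003077006 -47.92603833520982
185.6 -12.028478418567136 -11.067609118102602
215.7 14.077959614248666 15.211728108867094
[np.float64(-18.592515720402908), np.float64(0.7052383776045336)]
[100. 100. 101.  99.  96.  86.  77.  83.  95. 100. 101. 100. 100.  99.] [120. 120. 120. 120. 120. 120. 126. 139. 151. 154. 154. 152. 151. 151.]
```

Run:
```python
from h import *
f,K,T=load('w13')
c=f.astype(int).mean(2)
up=c[80:110,215:235].mean(1);print('up',list(zip(range(80,110),up.round())))
lo=c[295:318,225:228].mean(1);print('lo',list(zip(range(295,318),lo.round())))
u=f[280:330,180:340];cv2.imwrite('pics/w13b.png',cv2.resize(u,None,fx=5,fy=5))
```

```text
up [(80, np.float64(235.0)), (81, np.float64(235.0)), (82, np.float64(234.0)), (83, np.float64(234.0)), (84, np.float64(234.0)), (85, np.float64(233.0)), (86, np.float64(233.0)), (87, np.float64(233.0)), (88, np.float64(234.0)), (89, np.float64(234.0)), (90, np.float64(231.0)), (91, np.float64(216.0)), (92, np.float64(179.0)), (93, np.float64(139.0)), (94, np.float64(131.0)), (95, np.float64(142.0)), (96, np.float64(151.0)), (97, np.float64(153.0)), (98, np.float64(154.0)), (99, np.float64(154.0)), (100, np.float64(154.0)), (101, np.float64(155.0)), (102, np.float64(155.0)), (103, np.float64(155.0)), (104, np.float64(155.0)), (105, np.float64(155.0)), (106, np.float64(155.0)), (107, np.float64(155.0)), (108, np.float64(155.0)), (109, np.float64(154.0))]
lo [(295, np.float64(149.0)), (296, np.float64(150.0)), (297, np.float64(150.0)), (298, np.float64(150.0)), (299, np.float64(148.0)), (300, np.float64(148.0)), (301, np.float64(147.0)), (302, np.float64(147.0)), (303, np.float64(147.0)), (304, np.float64(149.0)), (305, np.float64(149.0)), (306, np.float64(152.0)), (307, np.float64(168.0)), (308, np.float64(205.0)), (309, np.float64(227.0)), (310, np.float64(232.0)), (311, np.float64(229.0)), (312, np.float64(226.0)), (313, np.float64(223.0)), (314, np.float64(222.0)), (315, np.float64(224.0)), (316, np.float64(227.0)), (317, np.float64(228.0))]
```

View pics/w13b.png

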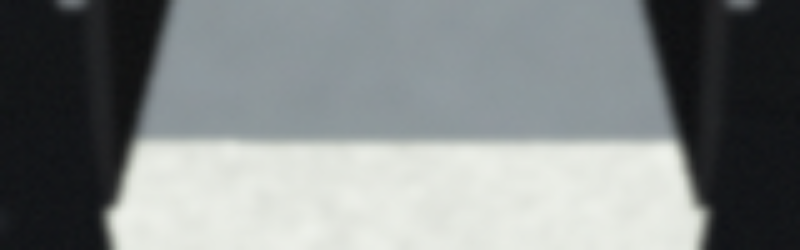

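Run:
```python
from h import *
f,K,T=load('w13')
a=ray(K,T,[[225,95.2],[226,307.6]],.015)-HUB;b=ray(K,T,[225,92.1],0)-HUB
print('plate x', a@XP, b@XP)
f,K,T=load('w13');print((ray(K,T,[[261,114],[261,239.0]],.062)-HUB)@XP)
for dx in (-.0015,-.001,-.0005,0): print(dx,np.mean([rimang(K,T,[261,r],HUB+dx*XP) for r in (185.3,216.0)]),np.mean([rimang(K,T,[261,r],HUB+dx*XP) for r in (128.9,143.2)])+60)
```

```text
plate x [-0.0763  0.1687] [-0.0797]
[-0.0597  0.0573]
-0.0015 2.8084845990679046 3.16375156806437
-0.001 2.221104007628899 2.2061134457234886
-0.0005 1.6364381195654403 1.2187622657918808
0 1.0543645990911177 0.19752222350380322
```

The estimates put the white mark +1 to +2° past top; the hub's x in this view is uncertain by about 1 mm. A view with the wrist turned half a turn will cancel that camera bias.

Run:
```python
from h import *
from plant import *
P,_=pose(0,.13)
move_to(P,[np.pi,0,PSI]);dwell(.15)
f,K,T=shot('wrist','w14');s=sense();print(s['clock'],s['ee_pos'],s['qpos'][5])
c=f.astype(int).mean(2)
col=261
print([(i,int(c[i,col])) for i in range(120,262,1)])
```

```text
36.85 [0.5157 0.1709 0.198 ] -2.679397228601458
[(120, 150), (121, 129), (122, 107), (123, 96), (124, 109), (125, 121), (126, 107), (127, 68), (128, 32), (129, 19), (130, 25), (131, 49), (132, 73), (133, 87), (134, 85), (135, 88), (136, 87), (137, 85), (138, 87), (139, 86), (140, 86), (141, 87), (142, 87), (143, 89), (144, 87), (145, 77), (146, 54), (147, 34), (148, 29), (149, 27), (150, 30), (151, 29), (152, 28), (153, 27), (154, 27), (155, 29), (156, 28), (157, 28), (158, 30), (159, 31), (160, 31), (161, 30), (162, 29), (163, 32), (164, 31), (165, 32), (166, 32), (167, 33), (168, 36), (169, 35), (170, 35), (171, 37), (172, 38), (173, 41), (174, 43), (175, 45), (176, 48), (177, 52), (178, 53), (179, 57), (180, 59), (181, 62), (182, 65), (183, 67), (184, 68), (185, 72), (186, 75), (187, 78), (188, 100), (189, 157), (190, 204), (191, 200), (192, 186), (193, 182), (194, 181), (195, 182), (196, 181), (197, 181), (198, 180), (199, 182), (200, 181), (201, 181), (202, 181), (203, 181), (204, 181), (205, 181), (206, 181), (207, 179), (208, 181), (209, 180), (210, 180), (211, 180), (212, 180), (213, 180), (214, 180), (215, 180), (216, 177), (217, 156), (218, 104), (219, 48), (220, 21), (221, 20), (222, 18), (223, 19), (224, 20), (225, 19), (226, 19), (227, 19), (228, 20), (229, 19), (230, 18), (231, 18), (232, 19), (233, 17), (234, 16), (235, 17), (236, 18), (237, 17), (238, 17), (239, 19), (240, 20), (241, 35), (242, 52), (243, 70), (244, 102), (245, 132), (246, 145), (247, 148), (248, 149), (249, 148), (250, 148), (251, 150), (252, 150), (253, 151), (254, 152), (255, 150), (256, 150), (257, 150), (258, 150), (259, 149), (260, 146), (261, 146)]
```

View pics/w14.png

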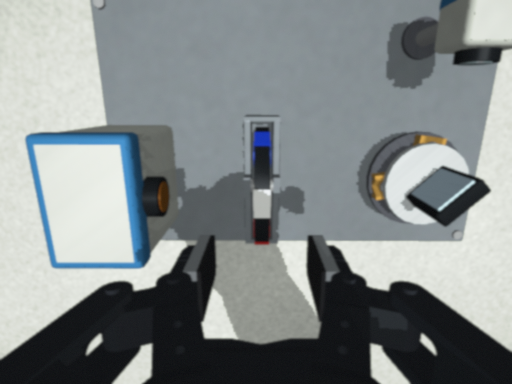

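Run:
```python
from h import *
for n in ('w13','w14'):
    f,K,T=load(n);u=f[105:255,236:286];cv2.imwrite(f'pics/{n}s.png',cv2.resize(u,None,fx=8,fy=4,interpolation=cv2.INTER_CUBIC))
a=cv2.imread('pics/w13s.png');b=cv2.imread('pics/w14s.png');cv2.imwrite('pics/cmp.png',np.hstack([a,b])[:, :800])
```

```text
(no output)
```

View pics/cmp.png

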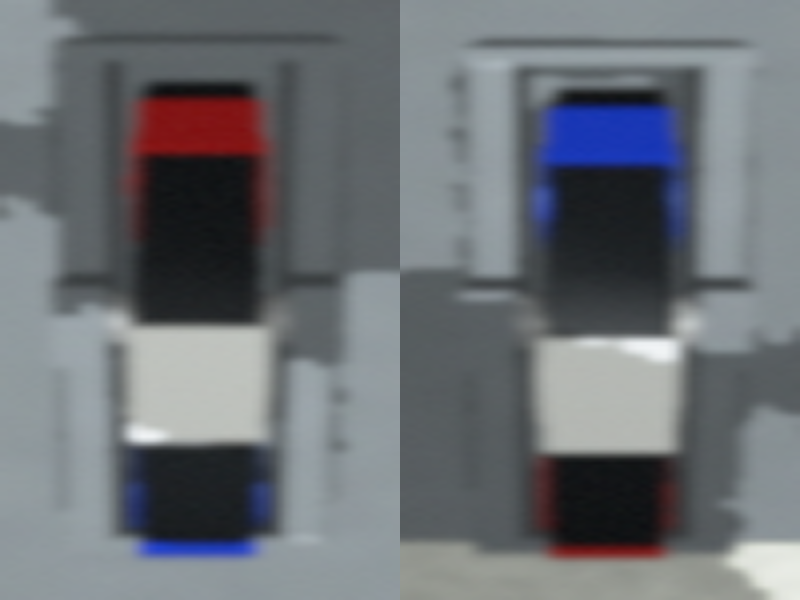

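Run:
```python
from h import *
R={'w13':dict(sh=(115.,240.),w=(185.3,216.),s=(128.9,143.2)),'w14':dict(sh=(116.1,242.2),w=(188.7,217.9),s=(131.,145.9))}
for n,d in R.items():
    f,K,T=load(n);print(n,'shroud',(ray(K,T,[[261,r] for r in d['sh']],.062)-HUB)@XP)
from scipy.optimize import least_squares
def res(p):
    dx,b,th=p;o=[]
    for n,d in R.items():
        f,K,T=load(n);T=T.copy();T[:3,3]+=b*T[:3,1]  # bias along image-down
        H=HUB+dx*XP;m=((ray(K,T,[[261,r] for r in d['sh']],.062)-H)@XP).mean()
        sg=1 if n=='w13' else -1
        w=np.mean([rimang(K,T,[261,r],H) for r in d['w']]);s=np.mean([rimang(K,T,[261,r],H) for r in d['s']])+60*sg
        o+=[m*1e3,w-th,(s-th)*.5]
    return o
r=least_squares(res,[0,0,0],diff_step=1e-4,x_scale=[1e-3,1e-3,1]);print(r.x*[1e3,1e3,1],np.round(r.fun,2))
```

```text
w13 shroud [-0.0589  0.0583]
w14 shroud [ 0.0613 -0.0578]
[ 0.7976  0.3746 -0.2053] [-0.68  0.79 -0.25  0.58 -0.9   0.47]
```

The two half-turned views together put the white mark at -0.2° (residuals under 1°), so I'll leave the wheel alone. Final check of the whole bench from the fixed cameras.

Run:
```python
from h import *
from plant import *
P,o=pose(0,.20);movel(P,[np.pi,0,PSI],vel=.15)
move_joints([-1.0,.1,0,1.47,0,-2.0]);dwell(.2)
f,K,T=shot('top','t15');g,_,_=shot('scene','s15');s=sense();print(s['clock'],s['ft_force'])
f0=load('top1')[0];d=cv2.absdiff(f,f0).max(2);cv2.imwrite('pics/d15.png',np.hstack([f[90:260,60:460],cv2.cvtColor(d[90:260,60:460],cv2.COLOR_GRAY2BGR)*2]))
cv2.imwrite('pics/s15z.png',cv2.resize(g[150:290,200:340],None,fx=5,fy=4,interpolation=cv2.INTER_CUBIC))
```

```text
39.95 [ 0.5984 -0.1437 -0.0719]
```

View pics/d15.png

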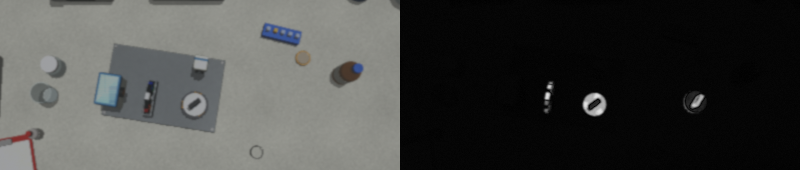

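View pics/s15z.png

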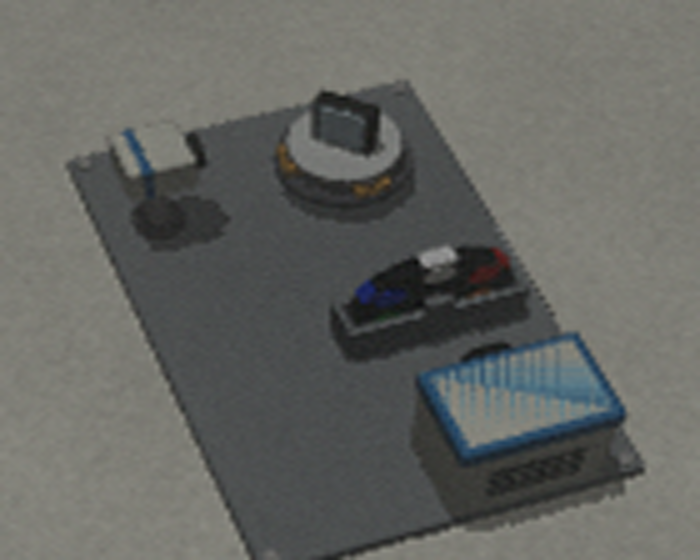

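The difference image shows change only at the wheel, the mount and the mirror's old place. The white mark is upright at the top and the mirror stands level, so I'm handing in.

```bash
python3 -c "
from plant import *
print(close_job(), sense()['clock'])"
```

```text
the job is handed in; nothing more can be done
the job is handed in; nothing more can be done
```

The mirror is seated on the mount, the filter wheel's white mark is at the top, and I handed the job in at about 40 s of the 72 s allowed.

**Mirror:** I gripped it by the frame's narrow edges, clear of the glass, and lowered it until it touched. Contact came at a TCP height of 80.5–81 mm, against 80.7 mm expected for full seating, with about 6 N added force. After release its yaw read 36.86°, the same as the mount. The frame and plate gave the same centre, so it shows no tilt.

**Wheel:** I turned it in two pinched strokes near the rim, then let go.

**Bystanders:** Comparing top-camera pictures before and after, only the mirror and the wheel changed.

**Checks that disagreed:**
- The two fixed cameras differed by up to 8 mm, and the wrist camera showed a sideways bias of about 1.7 mm. I corrected that bias against the finger midline.
- The released mirror read about 1 mm from the measured mount centre, which I took as within camera accuracy.
- A single view put the white mark at +1 to +2°. A second view with the wrist turned half round gave −0.2°, with residuals under 1°, so I left the wheel as it was.

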